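Turn a tray of stoppers over into a clean tray

TASK

Cap the blue tray of loose red stoppers with the empty yellow tray, rim to rim, then turn the two over together so that all the stoppers end up in the yellow tray. Leave the pair closed and resting flat on the black mat, yellow tray underneath and the blue one upside down on it as a cover. Spill nothing and leave the glassware and other things around where they are.

Things in the scene. Friction and masses are not known exactly. Their poses are not given: they have to be found in the camera images.
- old_tray: blue open plastic tray holding three red stoppers, on the black mat, open side up. 72 mm long (its x), 50 mm wide (its y), 28 mm high; walls and floor 4 mm; 70 to 120 g. A grip block (26 mm long, from the rim 20 mm down) sticks out 7 mm at the middle of each long side: 64 mm across the two. Origin: centre of its underside; z up; its length runs left-right within 30 degrees
- old_rim (a point): centre of the blue tray's open rim plane, 28 mm above its origin along its z. Capped rim to rim the pair is a block 72 x 50 x 56 mm, its grip blocks flush and 64 mm across; only gravity, friction and a grip across both trays' grip blocks hold it together. It also stands steadily on its 50 x 56 mm end (72 mm tall)
- clean_tray: empty yellow tray, same shape, size and mass as the blue one, lying UPSIDE DOWN on the bench left or right of the mat. Origin: centre of its open rim plane (at first on the bench); z points out through its closed bottom (up at first), x along its 72 mm length, y across its grip blocks. As a cap its origin meets point old_rim
- mat: black rubber work mat lying fixed on the bench, 280 mm (its x) by 240 mm (its y), 3 mm thick. Origin: centre of its underside, on the bench; its top is 3 mm above the bench. A fixed test-tube rack, 106 mm tall, stands more than 240 mm beyond its centre
- stopper0_mid (a point): middle of a loose red rubber stopper, a blunt cone 18 mm tall, 20 mm across its wide end and 16 mm across the narrow one, 12 g; at first it stands wide end down on the blue tray's floor, its top 6 mm below the rim
- stopper1_mid (a point): middle of a loose red rubber stopper, a blunt cone 18 mm tall, 20 mm across its wide end and 16 mm across the narrow one, 12 g; at first it stands wide end down on the blue tray's floor, its top 6 mm below the rim
- stopper2_mid (a point): middle of a loose red rubber stopper, a blunt cone 18 mm tall, 20 mm across its wide end and 16 mm across the narrow one, 12 g; at first it stands wide end down on the blue tray's floor, its top 6 mm below the rim
- jar: bystander: amber glass screw-top jar, 68 mm diameter, 85 mm tall; loose; origin: centre of its underside
- beaker: bystander: open clear glass beaker, 76 mm diameter, 95 mm tall; loose; origin: centre of its underside
- wash_bottle: bystander: white bottle with a red cap, 66 mm diameter, 170 mm tall; loose; origin: centre of its underside
- dish: bystander: closed flat glass dish, 90 mm diameter, 16 mm high; loose; origin: centre of its underside
- spatula: bystander: black-handled lab spatula 170 mm long, lying flat; loose; origin: centre of its underside

How it is judged:
On the way, in this order (a step that is already met when the one before it is completed fails the run):
1. the yellow tray caps the blue one, rim to rim (centres within 12 mm), while the blue one is still level (angle between each of old_tray, clean_tray's own z axis and vertical below 0.15 rad and distance between old_rim and clean_tray below 0.012 m), for 0.2 s.
2. the closed pair is turned together: both trays are on their sides (69 to 111 degrees over), rim centres still within 15 mm (angle between old_tray's own z axis and vertical between 1.2 and 1.94 rad and angle between clean_tray's own z axis and vertical between 1.2 and 1.94 rad and distance between old_rim and clean_tray below 0.015 m), for 0.05 s.
At the end, for the whole second after the job is handed in: Yellow tray open side up, centre over the mat, rim 25-38 mm above the bench; blue tray upside down on it, rim centres within 12 mm; both within 8 degrees of level and at rest (below 0.02 m/s); all three stoppers inside (within 55 mm of the yellow rim's centre) (angle between each of clean_tray, old_tray's own z axis and vertical above 3 rad and distance between old_rim and clean_tray below 0.012 m and height (world z) of clean_tray between 0.025 and 0.038 m and x of clean_tray in the frame of mat between -0.14 and 0.14 m and y of clean_tray in the frame of mat between -0.12 and 0.12 m and distance between each of stopper0_mid, stopper1_mid, stopper2_mid and clean_tray below 0.055 m and linear speed of each of clean_tray, old_tray below 0.02 m/s); the robot touches nothing.
It fails at once if a stopper is spilled (more than 80 mm from the centre of the blue tray's rim) (distance between any of stopper0_mid, stopper1_mid, stopper2_mid and old_rim above 0.08 m).
It fails at once if a bystander is pushed more than 40 mm away or knocked over (more than 34 degrees) (distance of any of jar, beaker, wash_bottle, dish, spatula from where it was at the start of the episode above 0.04 m or angle between any of jar, beaker, wash_bottle's own z axis and vertical above 0.6 rad).
It also fails if it takes over 64 s, if anything falls off the work surface, if the arm or the gripper's body presses on something with over 40 N, if the wrist force passes 120 N, or if a joint passes its speed limit or range.

ROBOT

A 6-joint arm with a two-finger parallel gripper is mounted at the origin on the work surface. World frame = base frame: x ahead of the robot, y to its left, z up, the work surface at z = 0. Lengths are in m, angles in rad, forces in N, time in s.
With the tool pointing down it reaches from about 0.35 to 0.925 m from the base axis. Payload 6.4 kg.
Tool frame: the origin (TCP) lies midway between the tips of the shut fingers; the grasp point (between the pads) lies 19 mm behind it; z points along the fingers, y is the line along which they close (so a half turn about z gives the same grasp; the last joint's range is limited). The gripper opens to 94 mm and grips with 3 to 60 N. Pads are 16 mm wide; open, the fingers measure 119 mm over their backs; the gripper's body (75 mm by 177 mm) begins 78 mm behind the grasp point.
Start: joints at [0.952, 0.245, 1.558, -0, 1.339, -0.174], TCP at [0.28, 0.587, 0.205] pointing down, gripper open.
Joint ranges: [-3.13, 3.13], [-1.02, 2.26], [0.13, 2.54], [-0.95, 4.09], [0.21, 2.88], [-2.74, 2.74]. Speed limits (rad/s): [2.57, 2.57, 3.14, 3.14, 3.14, 3.14].

INTERFACE

Orientations are given as [roll, pitch, yaw] about the fixed x, y, z axes, in that order (R = Rz(yaw) Ry(pitch) Rx(roll)).
In Python, from plant import arm, optics, workorder, recognise, regions_of gives the robot as it stands.
- The arm moves only by the tool arm_command, never from a script. Its argument "deltas" is a list of rows, each a list of 2 entries, a list of its own where there are three numbers: the shift along the tool's x, y, z in mm, then the turn, a rotation vector about the tool's x, y, z in degrees. In form: [[[x, y, z], [ax, ay, az]], ...]. A call has 1 to 10 rows; each row is the pose to reach, as a shift and turn from the pose commanded when the call began, along the tool's axes at that moment; what a row does not reach only later rows make up. A row lasts 1/8 s, in which the tool goes at most 62.5 mm and 10.7 degrees, less where a joint would pass 70% of its speed; a pose out of reach is approached as far as the arm can. A call with a gripper value outside its range is refused whole. "claw" is the finger opening in mm, from 0 to 94, set as the call begins (left out, the last holds). The fingers move at their own pace and stop on an object; "newtons" is the grip in N (left out, the last holds). Time passes only in rows, so rows that repeat a pose let the fingers close. It gives the time, the measured TCP pose, the force, the opening and the grip force at its end, in the units of the state.
- arm.read_state(): the state, without advancing time (a new reading comes with each control period).
- optics.get_image(name): name is "scene" or "top" or "wrist"; returns a dict with "image" (420x560x3 uint8, red, green, blue), "fov_y" (degrees; the focal length in pixels is half the picture's height over the tangent of half this angle, whatever the lens; pixels are square), "cx", "cy" (the principal point, pixels), "position" and "rotation" of the camera in the world. Camera axes: x right, y down, z forward; pixel columns grow to the right and rows downward; lengths in m; the calibration is good to about 2 mm. The wrist camera is an equidistant fisheye: a pixel r from the principal point sees the ray r / f radians off the axis. A picture is of the moment at which its call begins. There is no depth.
- workorder.job_done(): hands the job in; it is judged then, once.
Trained networks look in a picture, given as the dict that the camera call returned (one of the last four; its "shot" number tells which), for a name from the list of things; names that differ only in an ending like _2 or _b are one class to them, and where a whole thing is asked for, a point or a joint stands for the part that bears it (a point fixed in the world has none). Each returns a list of dicts, best first, with "confidence" (0 to 1); they miss things now and then, are a little off and sometimes report something else, mostly with a low value. They report only what shows in the picture. A call takes as long as a camera call.
- recognise(picture, name): "centre" ([column, row] in pixels, amid what is visible of it).
- regions_of(picture, name): "mask" (420x560 bool, what is visible of it) and "centre" ([column, row] in pixels, amid what is visible of it).
The state is a dict: "t": time; "q": joint angles; "joint_velocities": joint speeds; "joint_torque": joint torques, N m; "tool_pos": TCP position; "ee_rot": TCP orientation; "wrist_force": force on the tool from outside, world axes, zero at the start; "ft_torque": the same for the moment, N m; "width": finger opening in m; "finger_force": force on a finger pad.
Only numpy, scipy, OpenCV 4.12 (cv2) and the standard library are available. Lean on these libraries where they do the work, as an engineer would, in place of code of your own. Each camera call takes 0.05 s, during which the arm holds its last target. There are 200 camera calls.

## Working session

There is one attempt and no reset: what is moved stays moved. The work goes in short steps, Python scripts to look and compute and a tool call to move; the robot and the scene stay as the last step left them, time stands still between calls to the robot, and variables do not carry over. Pictures are saved under pics/ and viewed, at most 10 in all, crops included, and the job is handed in when it is done.

Besides the shell and the picture viewer there is one more tool, called in YAML: its name, and indented under it one key for each argument. arm_command: Moves the arm, as the interface text tells. Its arguments: {"type":"object","properties":{"deltas":{"type":"array"},"claw":{"type":"number"},"newtons":{"type":"number"}},"required":["deltas"]}

```bash
ls; mkdir -p pics; cat > h.py <<'E'
import numpy as np, cv2
from plant import arm, optics, workorder, recognise, regions_of
from scipy.spatial.transform import Rotation as R
def ray(p,uv):
    f=p["image"].shape[0]/2/np.tan(np.radians(p["fov_y"])/2)
    d=np.array([uv[0]-p["cx"],uv[1]-p["cy"]],float)
    if p.get("fish"):
        r=np.hypot(*d); a=r/f
        v=np.array([*(d/max(r,1e-9)*np.sin(a)),np.cos(a)])
    else: v=np.array([d[0]/f,d[1]/f,1])
    return np.array(p["rotation"])@v
def onz(p,uv,z):
    v=ray(p,uv); o=np.array(p["position"]); return o+v*(z-o[2])/v[2]
def shot(n):
    p=optics.get_image(n); p["fish"]=(n=="wrist"); return p
def save(p,n,crop=None,s=1):
    im=p["image"][:,:,::-1]
    if crop: im=im[crop[1]:crop[3],crop[0]:crop[2]]
    cv2.imwrite(n,cv2.resize(im,None,fx=s,fy=s))
def rect(p,mask,z):
    c=max(cv2.findContours(mask.astype(np.uint8),0,2)[0],key=cv2.contourArea)[:,0]
    w=np.array([onz(p,x,z)[:2] for x in c]).astype(np.float32)*1000
    return cv2.minAreaRect(w)
E
python3 - <<'E'
from h import *
a=shot("top"); b=shot("scene")
save(a,"pics/top.png"); save(b,"pics/scene.png")
im=np.hstack
print(a["position"],a["rotation"],a["fov_y"])
for n,z in [("old_tray",.028),("clean_tray",.025),("mat",.003),("jar",.085),("beaker",.09),("wash_bottle",.17),("dish",.016),("spatula",.01),("stopper0_mid",.02)]:
    for d in regions_of(a,n)[:3]:
        print(n,round(d["confidence"],2),np.round(d["centre"]),np.round(onz(a,d["centre"],z),3),d["mask"].sum(),rect(a,d["mask"],z))
print(arm.read_state())
E
```

```text
pics
[ 0.4674051  -0.02272199  1.02598432] [-3.04903235 -0.01246724 -1.58691278] 57.70951073736224Traceback (most recent call last):
  File "<stdin>", line 8, in <module>
  File "h.py", line 13, in onz
    v=ray(p,uv); o=np.array(p["position"]); return o+v*(z-o[2])/v[2]
                                                                ~^^^
IndexError: invalid index to scalar variable.
```

View pics/top.png

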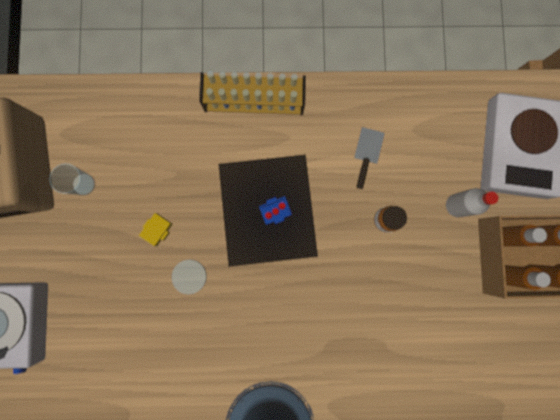

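View pics/scene.png

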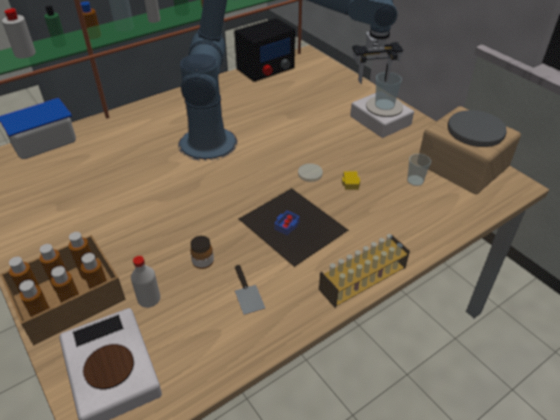

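The top view shows the mat around (268,210), the blue tray with its stoppers at (275,210), the yellow tray at (155,230), the dish at (189,277), the beaker at (72,180), and the jar at (390,218). The rotation comes as rpy, so I'll fix that in the helper.

```bash
sed -i 's/return np.array(p\["rotation"\])@v/return R.from_euler("xyz",p["rotation"]).apply(v)/' h.py
python3 - <<'E'
from h import *
a=shot("top")
for n,z in [("old_tray",.028),("clean_tray",.025),("mat",.003),("jar",.085),("beaker",.09),("wash_bottle",.17),("dish",.016),("spatula",.01),("stopper0_mid",.02)]:
    for d in regions_of(a,n)[:3]:
        r=rect(a,d["mask"],z)
        print(n,round(d["confidence"],2),np.round(d["centre"]),np.round(onz(a,d["centre"],z),3),d["mask"].sum(),np.round(r[0]),np.round(r[1]),r[2])
s=arm.read_state();print(s)
w=shot("wrist");print(w["position"],w["rotation"],w["fov_y"])
r=R.from_euler("xyz",s["ee_rot"]); print(r.as_matrix()); print(r.inv().apply(w["position"]-np.array(s["tool_pos"])), (r.inv()*R.from_euler("xyz",w["rotation"])).as_matrix().round(2))
E
```

```text
old_tray 0.9 [275. 209.] [ 0.56  -0.022  0.028] 455 [555. -22.] [66. 71.] 21.04068946838379
clean_tray 0.56 [156. 231.] [0.508 0.29  0.025] 686 [512. 292.] [70. 76.] 55.75802230834961
mat 0.42 [276. 209.] [ 0.564 -0.025  0.003] 368 [541. -30.] [27. 72.] 32.254547119140625
jar 0.65 [389. 219.] [ 0.527 -0.305  0.085] 713 [ 526. -307.] [80. 65.] 89.14898681640625
beaker 0.95 [ 70. 182.] [0.63  0.482 0.09 ] 1089 [634. 477.] [114.  72.] 79.63561248779297
wash_bottle 0.57 [472. 200.] [ 0.561 -0.47   0.17 ] 1122 [ 556. -469.] [ 60. 123.] 12.959718704223633
dish 0.92 [188. 278.] [0.383 0.207 0.016] 949 [387. 205.] [88. 89.] 0.11007106304168701
dish 0.33 [468. 201.] [ 0.575 -0.541  0.016] 1131 [ 573. -550.] [ 71. 145.] 8.597286224365234
spatula 0.97 [367. 147.] [ 0.727 -0.275  0.01 ] 867 [ 696. -272.] [ 62. 163.] 74.88720703125
stopper0_mid 0.54 [280. 206.] [ 0.569 -0.036  0.02 ] 46 [569. -39.] [19. 16.] 89.14323425292969
{'t': 0.65, 'q': array([ 9.51897101e-01,  2.45094517e-01,  1.55779275e+00,  1.00660462e-05,
        1.33868588e+00, -1.74107236e-01]), 'joint_velocities': array([ 0.00102166
[... 170 characters left out ...]
     2.88654951e-02,  7.57898192e-06]), 'tool_pos': array([0.279683  , 0.58677232, 0.20546266]), 'ee_rot': array([ 3.14157175e+00, -6.26985963e-06,  2.69679835e+00]), 'wrist_force': array([-0.57447497, -0.245453  , -0.01939483]), 'ft_torque': array([-0.00151525,  0.00796337,  0.01692785]), 'finger_force': 0.0, 'width': 0.09400846470211868}
[0.20788801 0.62136162 0.38324668] [ 2.86298304e+00 -5.15180919e-04  1.12620480e+00] 65.70646984690485
[[-9.02699189e-01  4.30272209e-01  3.33437487e-06]
 [ 4.30272209e-01  9.02699189e-01  2.15672705e-05]
 [ 6.26985963e-06  2.09034465e-05 -1.00000000e+00]]
[ 0.07969321  0.00033606 -0.17778351] [[ 0.   -0.96 -0.28]
 [ 1.    0.    0.  ]
 [-0.   -0.28  0.96]]
```

arm_command:
  deltas:
    - [[-56,-28,0],[0,0,0]]
    - [[-112,-56,0],[0,0,0]]
    - [[-167,-84,0],[0,0,0]]
    - [[-223,-112,0],[0,0,0]]
    - [[-279,-140,20],[0,0,0]]
    - [[-334,-167,40],[0,0,0]]
    - [[-334,-167,40],[0,0,0]]
    - [[-334,-167,40],[0,0,0]]

```text
t: 1.7
tool_pos: [0.5093, 0.2924, 0.1656]
ee_rot: [3.141, -0.0, 2.696]
wrist_force: [-0.3, 0.4, 0.3]
width: 0.0941
finger_force: 0.0
```

```bash
python3 - <<'E'
from h import *
s=arm.read_state();print(s["t"],s["q"].round(4),s["tool_pos"],s["ee_rot"])
a=shot("wrist"); save(a,"pics/w1.png")
for n,z in [("clean_tray",.028),("old_tray",.03)]:
    for d in regions_of(a,n)[:2]:
        r=rect(a,d["mask"],z)
        print(n,round(d["confidence"],2),np.round(d["centre"]),np.round(onz(a,d["centre"],z),4),d["mask"].sum(),np.round(r[0],1),np.round(r[1]),r[2])
E
```

```text
1.7 [ 3.2810e-01  1.3900e-01  1.7554e+00  4.0000e-04  1.2473e+00 -7.9740e-01] [0.50931203 0.29240926 0.16557305] [ 3.14139802e+00 -3.55976472e-04  2.69609953e+00]
clean_tray 0.68 [282. 196.] [0.51   0.2949 0.028 ] 3837 [511.4 295.2] [62. 75.] 54.36631774902344
```

View pics/w1.png

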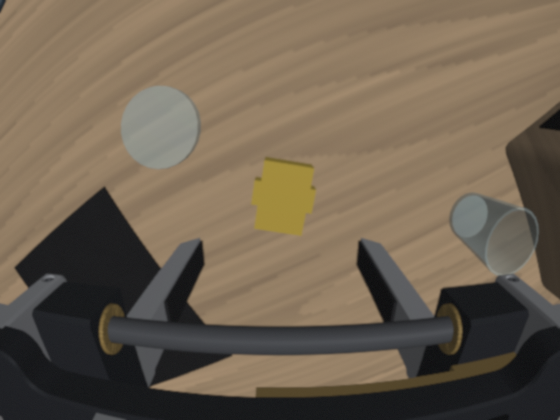

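The wrist view shows the yellow tray at (285,197), with its grip blocks left and right and the jaws turned about 10° away from it. I'll refine its pose with a silhouette fit.

```bash
cat >> h.py <<'E'
from scipy.optimize import minimize
def proj(p,X):
    f=210/np.tan(np.radians(p["fov_y"])/2)
    v=R.from_euler("xyz",p["rotation"]).inv().apply(X-np.array(p["position"]))
    if p["fish"]:
        r=np.hypot(v[:,0],v[:,1]); k=np.arctan2(r,v[:,2])/np.maximum(r,1e-9)
    else: k=1/v[:,2]
    return np.c_[p["cx"]+f*k*v[:,0],p["cy"]+f*k*v[:,1]]
def box(x,y,z0,z1): return np.array([[a,b,c] for a in(-x,x) for b in(-y,y) for c in(z0,z1)])
def sil(p,x,y,yaw,z,up,S=4):
    # tray with rim plane at height z; up: open side up -> body below
    s=-1 if up else 1
    m=np.zeros((420*S//2*2//1,560*S),np.uint8)
    for b in (box(.036,.025,0,s*.028),box(.013,.032,0,s*.020)):
        w=R.from_euler("z",yaw).apply(b)+[x,y,z]
        h=cv2.convexHull((proj(p,w)*S+S/2-.5).round().astype(np.int32)); cv2.fillConvexPoly(m,h,1)
    return cv2.resize(m.astype(np.float32),(560,420),interpolation=cv2.INTER_AREA)
def fit(p,mask,x,y,yaw,z,up):
    mk=mask.astype(np.float32)
    def c(v):
        m=sil(p,v[0]/1e3,v[1]/1e3,np.radians(v[2]),z,up); return np.abs(m-mk).sum()/mk.sum()
    best=None
    for d in (-12,0,12):
        r=minimize(c,[x*1e3,y*1e3,np.degrees(yaw)+d],method="Nelder-Mead",options=dict(initial_simplex=[[x*1e3,y*1e3,np.degrees(yaw)+d],[x*1e3+6,y*1e3,np.degrees(yaw)+d],[x*1e3,y*1e3+6,np.degrees(yaw)+d],[x*1e3,y*1e3,np.degrees(yaw)+d+8]],xatol=.05,fatol=1e-4))
        if best is None or r.fun<best.fun: best=r
    return best.x.round(2),round(best.fun,3)
E
python3 - <<'E'
from h import *
a=shot("wrist"); d=regions_of(a,"clean_tray")[0]
print(fit(a,d["mask"],.511,.2945,np.radians(-35.6),0,False))
hsv=cv2.cvtColor(a["image"],cv2.COLOR_RGB2HSV); print(hsv[197,285])
m=(abs(hsv[:,:,0].astype(int)-hsv[197,285,0])<6)&(hsv[:,:,1]>150); m[:,:200]=0;m[:,350:]=0;m[270:]=0
print(m.sum(),fit(a,m,.511,.2945,np.radians(-35.6),0,False))
t=shot("top"); d=regions_of(t,"old_tray")[0]["mask"].astype(np.uint8); 
for n in ("stopper0_mid",):
    for q in regions_of(t,n)[:4]: d|=q["mask"].astype(np.uint8)
d=cv2.morphologyEx(d,cv2.MORPH_CLOSE,np.ones((7,7)))
for y in (-74,16): print(fit(t,d,.555,-.022,np.radians(y),.031,True))
E
```

```text
(array([512.65, 294.81, -35.51]), np.float64(0.042))
[ 23 159 162]
3553 (array([513.44, 294.25, -36.76]), np.float64(0.114))Traceback (most recent call last):
  File "<stdin>", line 7, in <module>
IndexError: list index out of range
```

arm_command:
  deltas:
    - [[-2,4,40],[0,0,5]]
    - [[-2,4,80],[0,0,10]]
    - [[-2,4,115],[0,0,10]]
    - [[-2,4,140],[0,0,10]]
    - [[-2,4,152],[0,0,10]]
    - [[-2,4,160],[0,0,10]]
    - [[-2,4,160],[0,0,10]]

```text
t: 2.92
tool_pos: [0.513, 0.2952, 0.0057]
ee_rot: [3.141, 0.0, 2.522]
wrist_force: [0.7, 0.9, 0.9]
width: 0.0942
finger_force: 0.0
```

arm_command:
  deltas:
    - [[0,0,0],[0,0,0]]
    - [[0,0,0],[0,0,0]]
    - [[0,0,0],[0,0,0]]
    - [[0,0,0],[0,0,0]]
    - [[0,0,0],[0,0,0]]
    - [[0,0,0],[0,0,0]]
  claw: 50
  newtons: 20

```text
t: 3.68
tool_pos: [0.513, 0.2951, 0.0058]
ee_rot: [3.141, 0.0, 2.522]
wrist_force: [-1.5, -1.5, 3.2]
width: 0.0637
finger_force: 20.0
```

arm_command:
  deltas:
    - [[0,0,-10],[0,0,0]]
    - [[0,0,-50],[0,0,0]]
    - [[0,0,-110],[0,0,0]]
    - [[0,0,-170],[0,0,0]]
    - [[0,0,-195],[0,0,0]]
    - [[0,0,-195],[0,0,0]]

```text
t: 4.42
tool_pos: [0.5141, 0.2956, 0.2032]
ee_rot: [3.137, 0.003, 2.522]
wrist_force: [0.1, 0.7, -1.7]
width: 0.0638
finger_force: 20.0
```

```bash
python3 - <<'E'
from h import *
s=arm.read_state();print(s["t"],s["q"].round(4),s["tool_pos"],s["ee_rot"],s["width"],s["finger_force"])
t=shot("top"); save(t,"pics/top2.png",(190,140,350,280),4)
for n in ("old_tray","stopper0_mid","mat"):
    for q in regions_of(t,n)[:4]: print(n,q["confidence"],q["centre"],q["mask"].sum())
E
```

```text
4.425 [ 3.3070e-01  1.1210e-01  1.7135e+00  1.0000e-04  1.3106e+00 -6.2090e-01] [0.51412938 0.29556709 0.2032066 ] [3.13712545e+00 3.04823169e-03 2.52228386e+00] 0.06382333571898582 19.98625785112381
old_tray 0.7 [275.3, 207.5] 476
stopper0_mid 0.58 [282.1, 207.1] 38
mat 0.98 [262.5, 213.0] 8839
```

View pics/top2.png

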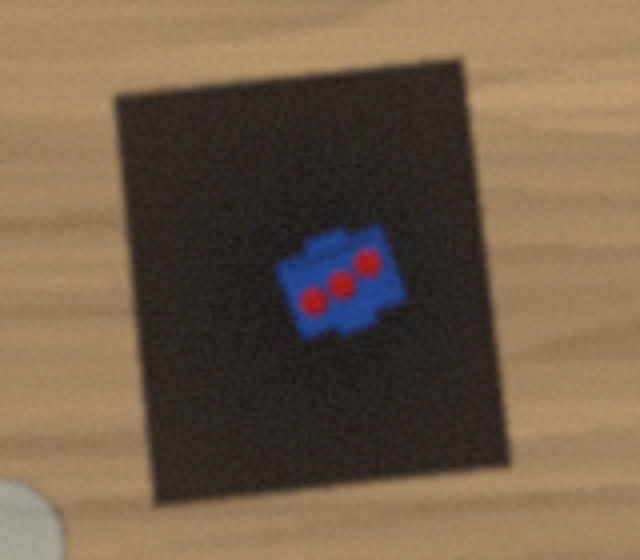

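The top crop shows the blue tray upright with three stoppers in a diagonal row. Its long axis is tilted about 22°, right end up, and its blocks are at (325,240) and (360,322). I'll fit that now, and fit the held yellow tray at the same time.

```bash
cat >> h.py <<'E'
def blue(p):
    c=p["image"].astype(int); m=((c[:,:,2]>c[:,:,1]+40)&(c[:,:,2]>c[:,:,0]+30))|((c[:,:,0]>c[:,:,1]+60)&(c[:,:,0]>c[:,:,2]+60))
    m=cv2.morphologyEx(m.astype(np.uint8),cv2.MORPH_CLOSE,np.ones((3,3)))
    n,l,st,ce=cv2.connectedComponentsWithStats(m); return l,st,ce
E
python3 - <<'E'
from h import *
t=shot("top"); l,st,ce=blue(t); k=min(range(1,len(st)),key=lambda i:np.hypot(*(ce[i]-[275,209])))
print(st[k],ce[k],fit(t,l==k,.555,-.022,np.radians(-68),.031,True))
m=regions_of(t,"mat")[0]["mask"]; print(rect(t,m,.003))
w=shot("wrist"); save(w,"pics/w2.png")
for q in regions_of(w,"clean_tray")[:2]: print(q["confidence"],q["centre"],q["mask"].sum(),fit(w,q["mask"],.5141,.2956,np.radians(-35.5),.203-.0057,False))
E
```

```text
[259 197  32  27 616] [274.87337662 210.1038961 ] (array([557.82, -21.4 , -69.79]), np.float64(0.053))
((561.3680419921875, -0.9877777099609375), (283.13323974609375, 242.3633270263672), 5.960906505584717)
0.63 [280.3, 255.7] 12865 (array([511.38, 295.58, -35.24]), np.float64(0.083))
```

arm_command:
  deltas:
    - [[-30,-35,0],[0,0,8]]
    - [[-70,-75,0],[0,0,16]]
    - [[-110,-115,0],[0,0,24]]
    - [[-150,-155,0],[0,0,32]]
    - [[-190,-195,0],[0,0,32]]
    - [[-230,-235,0],[0,0,32]]
    - [[-270,-265,0],[0,0,32]]
    - [[-302,-288,0],[0,0,32]]
    - [[-302,-288,0],[0,0,32]]

```text
t: 5.95
tool_pos: [0.5918, -0.1171, 0.1998]
ee_rot: [-3.141, -0.0, 1.96]
wrist_force: [0.0, 1.2, -0.9]
width: 0.0638
finger_force: 20.0
```

```bash
python3 - <<'E'
from h import *
s=arm.read_state();print(s["t"],s["q"].round(4),s["tool_pos"],s["ee_rot"])
w=shot("wrist"); save(w,"pics/w2.png"); l,st,ce=blue(w)
for k in range(1,len(st)):
    if st[k][4]>400: print(k,st[k],ce[k])
g=[proj(w,np.array([[.557,-.0214,.031]]))[0]]; print(g)
k=min([i for i in range(1,len(st)) if st[i][4]>400],key=lambda i:np.hypot(*(ce[i]-g[0])))
print(fit(w,l==k,.5578,-.0214,np.radians(-69),.031,True))
p=s["tool_pos"];R0=R.from_euler("xyz",s["ee_rot"])
for q in regions_of(w,"clean_tray")[:2]:
    f=fit(w,q["mask"],p[0],p[1],s["ee_rot"][2]-np.pi,p[2]-.0057,False); print(q["confidence"],q["centre"],q["mask"].sum(),f, R0.inv().apply([f[0][0]-p[0]*1e3,f[0][1]-p[1]*1e3,0]))
E
```

```text
5.95 [-3.8310e-01  1.4290e-01  1.6859e+00 -2.0000e-04  1.3134e+00 -7.7240e-01] [ 0.59177872 -0.11710975  0.19980609] [-3.14096804e+00 -4.00532800e-04  1.96022965e+00]
1 [ 254   62   62   70 3619] [284.39486046  96.36170213]
[array([283.44065829,  95.90317159])]
(array([557.94, -21.09, -69.46]), np.float64(0.028))
```

View pics/w2.png

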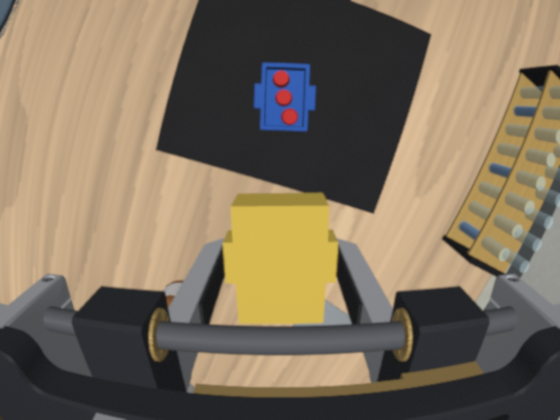

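The wrist view shows the blue tray at (284,97) with its stoppers, and the yellow tray held square at (280,255). The two views agree on the blue tray, so I'm moving above it.

arm_command:
  deltas:
    - [[25,1,20],[0,0,2]]
    - [[65,3,50],[0,0,2]]
    - [[95,5,90],[0,0,2]]
    - [[101,5,120],[0,0,2]]
    - [[101,5,142],[0,0,2]]
    - [[101,5,142],[0,0,2]]

```text
t: 6.8
tool_pos: [0.5554, -0.0178, 0.0567]
ee_rot: [-3.138, -0.003, 1.931]
wrist_force: [0.4, -0.2, -1.4]
width: 0.0639
finger_force: 20.0
```

```bash
python3 - <<'E'
from h import *
s=arm.read_state();print(s["t"],s["tool_pos"],s["ee_rot"])
w=shot("wrist"); save(w,"pics/w3.png")
E
```

```text
6.8 [ 0.55543581 -0.01776098  0.05667087] [-3.13795933e+00 -2.61850785e-03  1.93076611e+00]
```

View pics/w3.png

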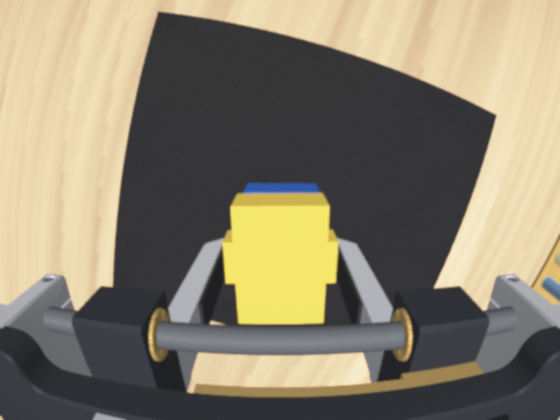

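arm_command:
  deltas:
    - [[0,0,6],[0,0,0]]
    - [[0,0,8],[0,0,0]]

```text
t: 7.1
tool_pos: [0.558, -0.0196, 0.051]
ee_rot: [3.141, 0.001, 1.929]
wrist_force: [-1.0, 0.1, -0.8]
width: 0.0637
finger_force: 20.0
```

arm_command:
  deltas:
    - [[-2,0,5],[0,0,0]]
    - [[-2,0,9],[0,0,0]]
    - [[-2,0,12],[0,0,0]]
    - [[-2,0,13],[0,0,0]]
    - [[-2,0,13],[0,0,0]]

```text
t: 7.72
tool_pos: [0.5582, -0.0214, 0.0374]
ee_rot: [-3.142, -0.0, 1.929]
wrist_force: [0.4, 0.1, -0.9]
width: 0.0639
finger_force: 20.0
```

arm_command:
  deltas:
    - [[0,0,1],[0,0,0]]
    - [[0,0,1],[0,0,0]]

```text
t: 7.98
tool_pos: [0.5585, -0.0215, 0.0368]
ee_rot: [3.141, 0.0, 1.929]
wrist_force: [0.1, 1.0, -0.3]
width: 0.0637
finger_force: 20.0
```

arm_command:
  deltas:
    - [[0,0,0],[0,0,0]]
    - [[0,0,0],[0,0,0]]
    - [[0,0,0],[0,0,0]]
    - [[0,0,0],[0,0,0]]
  claw: 94

```text
t: 8.48
tool_pos: [0.5582, -0.0214, 0.0364]
ee_rot: [-3.142, 0.0, 1.929]
wrist_force: [-0.2, 0.4, -0.1]
width: 0.0936
finger_force: 0.0
```

arm_command:
  deltas:
    - [[0,0,-40],[0,0,0]]
    - [[0,0,-90],[0,0,0]]
    - [[0,0,-110],[0,0,0]]
    - [[0,0,-110],[0,0,0]]

```text
t: 8.98
tool_pos: [0.5595, -0.0217, 0.1484]
ee_rot: [3.138, 0.002, 1.929]
wrist_force: [0.7, -0.1, -0.3]
width: 0.094
finger_force: 0.0
```

```bash
python3 - <<'E'
from h import *
s=arm.read_state();print(s["t"],s["q"].round(4),s["tool_pos"],s["ee_rot"])
w=shot("wrist"); save(w,"pics/w4.png",(180,60,380,260),3)
l,st,ce=blue(w); print([tuple(x) for x in st[1:] if x[4]>50])
for q in regions_of(w,"clean_tray")[:2]:
    f=fit(w,q["mask"],.558,-.021,np.radians(-69.5),.031,False); print(q["confidence"],q["centre"],q["mask"].sum(),f)
E
```

```text
8.975 [-0.2412  0.0923  1.84    0.      1.2052 -0.5994] [ 0.55949175 -0.02168638  0.14838846] [3.13818450e+00 2.32815172e-03 1.92893922e+00]
[(np.int32(251), np.int32(159), np.int32(54), np.int32(5), np.int32(211))]
0.97 [280.3, 202.9] 5247 (array([558.85, -21.02, -68.35]), np.float64(0.042))
```

View pics/w4.png

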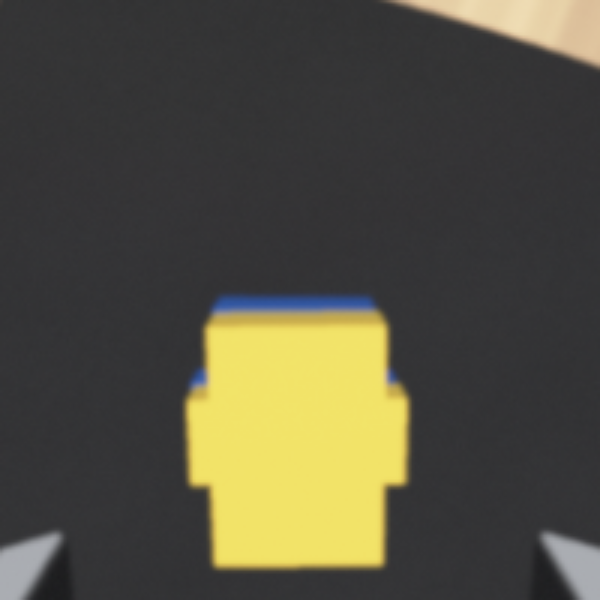

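The wrist crop shows the yellow tray squarely capping the blue one, with only a thin blue strip visible, which is perspective. Before gripping the pair I'll rehearse the tilt in the air with the hand empty, to check reach and clearance.

arm_command:
  deltas:
    - [[20,10,-30],[0,0,10]]
    - [[40,20,-60],[0,0,20]]
    - [[60,20,-70],[0,0,30]]
    - [[60,20,-70],[0,0,30]]

```text
t: 9.57
tool_pos: [0.5554, 0.0426, 0.2155]
ee_rot: [-3.14, 0.0, 1.409]
wrist_force: [0.7, -1.2, -0.8]
width: 0.0941
finger_force: 0.0
```

arm_command:
  deltas:
    - [[0,0,0],[0,10,0]]
    - [[0,0,0],[0,20,0]]
    - [[0,0,0],[0,30,0]]
    - [[0,0,0],[0,40,0]]
    - [[0,0,0],[0,50,0]]
    - [[0,0,0],[0,60,0]]
    - [[0,0,0],[0,70,0]]
    - [[0,0,0],[0,75,0]]
    - [[0,0,0],[0,75,0]]
    - [[0,0,0],[0,75,0]]

```text
t: 10.82
tool_pos: [0.5559, 0.0416, 0.2161]
ee_rot: [3.138, -1.308, 1.408]
wrist_force: [0.3, 0.7, 0.7]
width: 0.0941
finger_force: 0.0
```

```bash
python3 - <<'E'
from h import *
s=arm.read_state();print(s["t"],s["q"].round(4),s["tool_pos"].round(4),s["ee_rot"].round(4));print(R.from_euler("xyz",s["ee_rot"]).as_matrix().round(3))
E
```

```text
10.825 [-0.6177  0.2996  1.8943  1.0865  1.7626 -0.7323] [0.5559 0.0416 0.2161] [ 3.1385 -1.3079  1.4081]
[[ 0.042  0.986  0.159]
 [ 0.256 -0.165  0.952]
 [ 0.966  0.001 -0.26 ]]
```

```bash
cat > fk.py <<'E'
from h import *
from scipy.optimize import least_squares
D=[([0.951897,0.245095,1.557793,0,1.338686,-.174107],[.27968,.58677,.20546]),
([.3281,.1390,1.7554,.0004,1.2473,-.7974],[.50931,.29241,.16557]),
([.3307,.1121,1.7135,.0001,1.3106,-.6209],[.51413,.29557,.20321]),
([-.3831,.1429,1.6859,-.0002,1.3134,-.7724],[.59178,-.11711,.19981]),
([-.2412,.0923,1.84,0,1.2052,-.5994],[.55949,-.02169,.14839]),
([-.6177,.2996,1.8943,1.0865,1.7626,-.7323],[.5559,.0416,.2161])]
E_=lambda a,t:R.from_euler(a,t)
def fk(q,P):
    a0,b,d1,L1,e,L2,Lt,w=P
    A=E_("z",q[0])*E_("y",q[1]+q[2])*E_("z",q[3]); B=A*E_("y",q[4])
    el=E_("z",q[0]).apply([a0,0,d1]+np.array(E_("y",q[1]).apply([0,b,L1])))
    wr=el+A.apply([0,w,L2])+(E_("z",q[0])*E_("y",q[1]+q[2])).apply([e,0,0])
    return wr+B.apply([0,0,Lt]), B*E_("z",q[5]+np.pi/2), el, wr
def res(P): return np.concatenate([fk(q,P)[0]-p for q,p in D])*1e3
r=least_squares(lambda P:np.r_[res(P),(P-[0,.11,.3,.4,0,.35,.3,0])*3],[0,.11,.3,.4,0,.35,.3,0]); P=r.x
LO=np.array([-3.13,-1.02,.13,-.95,.21,-2.74]);HI=np.array([3.13,2.26,2.54,4.09,2.88,2.74])
def ik(p,Rt,q0):
    f=lambda q:np.r_[(fk(q,P)[0]-p)*10,(fk(q,P)[1].inv()*Rt).as_rotvec()]
    return least_squares(f,np.clip(q0,LO+.01,HI-.01),bounds=(LO,HI))
E
python3 - <<'E'
from fk import *
print(P.round(3),abs(res(P)).max().round(2)); print(fk(D[-1][0],P)[1].as_matrix().round(3))
q0=D[-2][0]
for xy in ((.556,.04),(.556,0.),(.556,-.02)):
  for az in (60,80,110):
    q=np.array(D[-2][0]); o=[]
    for tilt in (0,-15,0,15,30,45,60,75):
        Rt=E_("z",np.radians(az))*R.from_matrix([[1,0,0],[0,-1,0],[0,0,-1]])*E_("y",np.radians(tilt))
        g=np.array([*xy,.035]); s=ik(g+Rt.apply([0,0,.019]),Rt,q); q=s.x
        if tilt in(-15,75): o.append((tilt,round(s.cost,5),q.round(2).tolist(),fk(q,P)[2].round(2).tolist(),fk(q,P)[3].round(2).tolist()))
    print(xy,az,*o,sep="\n  ")
E
```

```text
[ 0.     0.113  0.274  0.42   0.066  0.569  0.28  -0.   ] 0.05
[[ 0.042  0.986  0.16 ]
 [ 0.256 -0.165  0.952]
 [ 0.966  0.001 -0.26 ]]
(0.556, 0.04)
  60
  (-15, np.float64(0.0), [-0.02, 0.38, 1.79, -0.26, 1.11, 0.63], [0.16, 0.11, 0.66], [0.59, 0.1, 0.29])
  (75, np.float64(0.0), [-0.64, 0.56, 2.05, 1.34, 1.4, -1.04], [0.25, -0.04, 0.63], [0.43, -0.18, 0.1])
(0.556, 0.04)
  80
  (-15, np.float64(0.0), [-0.01, 0.34, 1.85, -0.3, 1.02, 0.33], [0.14, 0.11, 0.67], [0.57, 0.11, 0.29])
  (75, np.float64(0.0), [-0.59, 0.67, 1.84, 1.08, 1.59, -1.0], [0.28, -0.05, 0.6], [0.51, -0.21, 0.1])
(0.556, 0.04)
  110
  (-15, np.float64(0.0), [-0.02, 0.27, 1.93, -0.32, 0.87, -0.16], [0.11, 0.11, 0.68], [0.53, 0.1, 0.29])
  (75, np.float64(0.0), [-0.47, 0.84, 1.53, 0.77, 1.88, -1.04], [0.33, -0.04, 0.56], [0.64, -0.2, 0.1])
(0.556, 0.0)
  60
  (-15, np.float64(0.0), [-0.09, 0.37, 1.81, -0.27, 1.09, 0.57], [0.16, 0.1, 0.66], [0.59, 0.06, 0.29])
  (75, np.float64(0.0), [-0.71, 0.58, 2.01, 1.28, 1.44, -1.03], [0.25, -0.06, 0.62], [0.43, -0.22, 0.1])
(0.556, 0.0)
  80
  (-15, np.float64(0.0), [-0.08, 0.33
[... 384 characters left out ...]
-0.24, 0.1])
(0.556, -0.02)
  60
  (-15, np.float64(0.0), [-0.13, 0.37, 1.81, -0.27, 1.08, 0.54], [0.16, 0.09, 0.67], [0.59, 0.04, 0.29])
  (75, np.float64(0.0), [-0.74, 0.6, 1.99, 1.25, 1.46, -1.03], [0.25, -0.08, 0.62], [0.43, -0.24, 0.1])
(0.556, -0.02)
  80
  (-15, np.float64(0.0), [-0.12, 0.32, 1.87, -0.31, 0.99, 0.24], [0.15, 0.1, 0.67], [0.57, 0.05, 0.29])
  (75, np.float64(0.0), [-0.68, 0.71, 1.78, 1.01, 1.65, -1.0], [0.28, -0.08, 0.59], [0.51, -0.27, 0.1])
(0.556, -0.02)
  110
  (-15, np.float64(0.0), [-0.13, 0.26, 1.96, -0.32, 0.83, -0.28], [0.12, 0.1, 0.68], [0.53, 0.04, 0.29])
  (75, np.float64(0.0), [-0.54, 0.87, 1.47, 0.71, 1.94, -1.07], [0.33, -0.07, 0.55], [0.64, -0.26, 0.1])
```

The FK fit is good to 0.05 mm. I'll tilt from -30° to +60° for each half of the turn, which keeps the wrist at least 0.16 m up.

```bash
cat > go.py <<'E'
from fk import *
import sys
def plan(gx,gy,gz,az,tilt,back=0,start=None):
    Rt=E_("z",np.radians(az))*R.from_matrix([[1,0,0],[0,-1,0],[0,0,-1]])*E_("y",np.radians(tilt))
    p=np.array([gx,gy,gz])/1e3+Rt.apply([0,0,.019-back/1e3])
    s=arm.read_state(); q=s["q"]
    p0,R0=(s["tool_pos"],E_("xyz",s["ee_rot"])) if start is None else start
    print("tcp",p.round(4),"d",(R0.inv().apply(p-p0)*1e3).round(1),"rot",np.degrees((R0.inv()*Rt).as_rotvec()).round(1),"ik",[ (round(z.cost,5),z.x.round(2).tolist()) for z in [ik(p,Rt,q)]], "t",round(s["t"],2))
    return p,Rt
E
python3 - <<'E'
from go import *
a=plan(558.3,-21.2,31,110.5,-30,110)
b=plan(558.3,-21.2,31,110.5,-30,0,a)
c=plan(556,50,140,70,-30,0,b)
d=plan(556,50,140,70,60,0,c)
e=plan(556,50,39.5,70,60,0,d)
f=plan(556,50,39.5,70,60,120,e)
g=plan(556,50,39.5,70,-30,120,f)
E
```

```text
tcp [0.5424 0.0214 0.1098] d [-108.4  -10.1    6.2] rot [  13.2 -102.2  -31.9] ik [(np.float64(0.0), [0.08, 0.1, 1.99, -0.61, 0.99, 0.05])] t 10.82
tcp [ 0.5616 -0.0301  0.0145] d [ -0.   0. 110.] rot [0. 0. 0.] ik [(np.float64(0.0), [-0.02, 0.29, 1.99, -0.71, 0.79, 0.11])] t 10.82
tcp [0.5528 0.0411 0.1235] d [   5.9   16.6 -129.3] rot [20.2  0.  35.1] ik [(np.float64(0.0), [0.1, 0.32, 1.7, -0.48, 1.39, 0.6])] t 10.82
tcp [0.5616 0.0655 0.1305] d [ 19.   0. -19.] rot [-0. 90.  0.] ik [(np.float64(0.0), [-0.55, 0.23, 2.03, 1.04, 1.39, -0.69])] t 10.82
tcp [0.5616 0.0655 0.03  ] d [-87.    0.   50.3] rot [0. 0. 0.] ik [(np.float64(0.0), [-0.55, 0.45, 2.0, 1.08, 1.29, -0.87])] t 10.82
tcp [ 0.5261 -0.0322  0.09  ] d [   0.   -0. -120.] rot [0. 0. 0.] ik [(np.float64(0.0), [-0.75, 0.33, 2.0, 0.93, 1.47, -0.84])] t 10.82
tcp [0.5733 0.0975 0.127 ] d [101.  -0. 101.] rot [  0. -90.  -0.] ik [(np.float64(0.0), [0.18, 0.39, 1.6, -0.45, 1.45, 0.65])] t 10.82
```

arm_command:
  deltas:
    - [[-11,-1,1],[1.3,-10,-3.1]]
    - [[-22,-2,1],[2.6,-20,-6.2]]
    - [[-33,-3,2],[3.9,-30,-9.3]]
    - [[-43,-4,2],[5.2,-40,-12.4]]
    - [[-54,-5,3],[6.5,-50,-15.5]]
    - [[-65,-6,4],[7.8,-60,-18.6]]
    - [[-76,-7,4],[9.1,-70,-21.7]]
    - [[-87,-8,5],[10.4,-80,-24.8]]
    - [[-98,-9,6],[11.7,-90,-27.9]]
    - [[-108,-10,6],[12.9,-100,-31]]

```text
t: 12.08
tool_pos: [0.544, 0.0223, 0.113]
ee_rot: [3.126, 0.49, 1.914]
wrist_force: [-0.4, 0.0, -0.6]
width: 0.0939
finger_force: 0.0
```

arm_command:
  deltas:
    - [[0,0,0],[0,0,0]]
    - [[0,0,0],[0,0,0]]

```text
t: 12.32
tool_pos: [0.5434, 0.0217, 0.112]
ee_rot: [3.128, 0.482, 1.911]
wrist_force: [0.9, -0.6, -0.3]
width: 0.094
finger_force: 0.0
```

```bash
python3 - <<'E'
from go import *
s=arm.read_state();print(s["tool_pos"],s["ee_rot"])
b=plan(558.3,-21.2,31,110.5,-30,0)
E
```

```text
[0.54336393 0.02167832 0.11199732] [3.12751512 0.48155184 1.91098754]
tcp [ 0.5616 -0.0301  0.0145] d [ -3.5  -1.6 111.8] rot [ 0.3 -2.4 -0.9] ik [(np.float64(0.0), [-0.02, 0.29, 1.99, -0.71, 0.79, 0.11])] t 12.32
```

arm_command:
  deltas:
    - [[-3.5,-1.6,25],[0.3,-2.4,-0.9]]
    - [[-3.5,-1.6,55],[0.3,-2.4,-0.9]]
    - [[-3.5,-1.6,85],[0.3,-2.4,-0.9]]
    - [[-3.5,-1.6,104],[0.3,-2.4,-0.9]]
    - [[-3.5,-1.6,112],[0.3,-2.4,-0.9]]
    - [[-3.5,-1.6,112],[0.3,-2.4,-0.9]]
    - [[-3.5,-1.6,112],[0.3,-2.4,-0.9]]

```text
t: 13.2
tool_pos: [0.5613, -0.0303, 0.014]
ee_rot: [-3.141, 0.525, 1.929]
wrist_force: [-0.9, -1.3, 0.4]
width: 0.0938
finger_force: 0.0
```

```bash
python3 - <<'E'
from go import *
b=plan(558.3,-21.2,31,110.5,-30,0)
w=shot("wrist"); save(w,"pics/w5.png")
E
```

```text
tcp [ 0.5616 -0.0301  0.0145] d [-0.3  0.4 -0.5] rot [-0.   0.1  0. ] ik [(np.float64(0.0), [-0.02, 0.29, 1.99, -0.71, 0.79, 0.11])] t 13.2
```

View pics/w5.png

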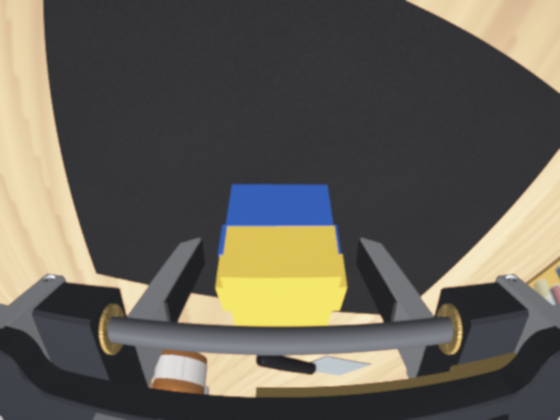

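The wrist view shows the capped pair, blue face at (280,205) and yellow face at (282,250), centred between the open fingers. Now closing on it, then a small lift.

arm_command:
  deltas:
    - [[0,0,0],[0,0,0]]
    - [[0,0,0],[0,0,0]]
    - [[0,0,0],[0,0,0]]
    - [[0,0,0],[0,0,0]]
    - [[0,0,0],[0,0,0]]
    - [[0,0,0],[0,0,0]]
  claw: 50
  newtons: 45

```text
t: 14.0
tool_pos: [0.5606, -0.0304, 0.0131]
ee_rot: [-3.139, 0.525, 1.93]
wrist_force: [-0.7, 0.9, 1.3]
width: 0.0633
finger_force: 45.0
```

arm_command:
  deltas:
    - [[4,0,-7],[0,0,0]]
    - [[15,0,-26],[0,0,0]]
    - [[28,0,-48],[0,0,0]]
    - [[35,0,-61],[0,0,0]]
    - [[35,0,-61],[0,0,0]]
    - [[35,0,-61],[0,0,0]]

```text
t: 14.75
tool_pos: [0.5391, 0.0265, 0.048]
ee_rot: [-3.138, 0.525, 1.93]
wrist_force: [0.1, -0.4, -2.6]
width: 0.0636
finger_force: 45.0
```

```bash
python3 - <<'E'
from go import *
c=plan(556,50,140,70,-30,0)
d=plan(556,50,140,70,60,0,c)
w=shot("wrist"); save(w,"pics/w6.png")
E
```

```text
tcp [0.5528 0.0411 0.1235] d [-30.1  17.7 -69.9] rot [20.1  0.1 35.1] ik [(np.float64(0.0), [0.1, 0.32, 1.7, -0.48, 1.39, 0.6])] t 14.75
tcp [0.5616 0.0655 0.1305] d [ 19.   0. -19.] rot [-0. 90.  0.] ik [(np.float64(0.0), [-0.55, 0.23, 2.03, 1.04, 1.39, -0.69])] t 14.75
```

View pics/w6.png

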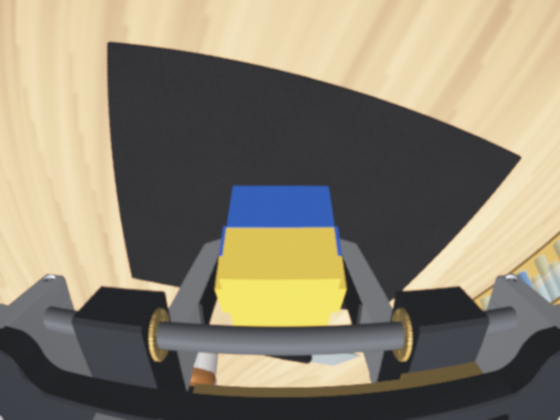

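The pair is held closed, and the blue and yellow faces haven't shifted in the view. Next I raise and yaw it, then tilt through 90°.

arm_command:
  deltas:
    - [[-6,4,-14],[4,0,7]]
    - [[-12,7,-28],[8,0,14]]
    - [[-18,11,-42],[12,0,21]]
    - [[-24,14,-56],[16,0,28]]
    - [[-30,18,-70],[20,0,35]]
    - [[-30,18,-70],[20,0,35]]
    - [[-30,18,-70],[20,0,35]]

```text
t: 15.68
tool_pos: [0.5522, 0.0411, 0.1226]
ee_rot: [-3.141, 0.526, 1.227]
wrist_force: [-0.5, 0.2, -2.9]
width: 0.0637
finger_force: 45.0
```

arm_command:
  deltas:
    - [[2,0,-2],[0,9,0]]
    - [[4,0,-4],[0,18,0]]
    - [[6,0,-6],[0,27,0]]
    - [[8,0,-8],[0,36,0]]
    - [[10,0,-10],[0,45,0]]
    - [[12,0,-12],[0,54,0]]
    - [[14,0,-14],[0,63,0]]
    - [[16,0,-16],[0,72,0]]
    - [[18,0,-18],[0,81,0]]
    - [[19,0,-19],[0,90,0]]

```text
t: 16.92
tool_pos: [0.5607, 0.0659, 0.1299]
ee_rot: [3.137, -1.048, 1.23]
wrist_force: [0.2, 1.2, -2.8]
width: 0.0638
finger_force: 45.0
```

arm_command:
  deltas:
    - [[0,0,0],[0,0,0]]
    - [[0,0,0],[0,0,0]]

```text
t: 17.18
tool_pos: [0.5617, 0.0662, 0.1306]
ee_rot: [3.137, -1.043, 1.23]
wrist_force: [-0.2, 0.7, -2.9]
width: 0.0636
finger_force: 45.0
```

```bash
python3 - <<'E'
from go import *
e=plan(556,50,50,70,60,0)
e=plan(556,50,39.5,70,60,0,e)
w=shot("wrist"); save(w,"pics/w7.png")
E
```

```text
tcp [0.5616 0.0655 0.0405] d [-78.2   0.   44.8] rot [-0.2  0.2  0.2] ik [(np.float64(0.0), [-0.55, 0.43, 2.01, 1.08, 1.3, -0.85])] t 17.18
tcp [0.5616 0.0655 0.03  ] d [-9.1  0.   5.3] rot [0. 0. 0.] ik [(np.float64(0.0), [-0.55, 0.45, 2.0, 1.08, 1.29, -0.87])] t 17.18
```

View pics/w7.png

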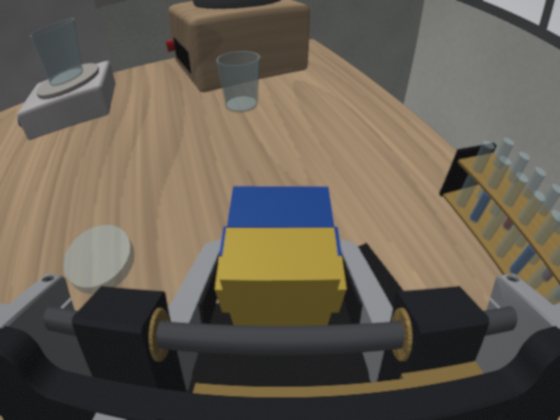

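The wrist view shows the pair still closed and gripped, on its side above the mat, clear of the dish (100,258) and beaker (240,80). That was the last picture I may view, so I'm relying on numbers from here. Lowering it onto its end.

arm_command:
  deltas:
    - [[-20,0,11],[0,0,0]]
    - [[-45,0,26],[0,0,0]]
    - [[-68,0,39],[0,0,0]]
    - [[-78,0,45],[0,0.3,0]]
    - [[-82,0,47],[0,0.3,0]]
    - [[-84,0,48.5],[0,0.3,0]]
    - [[-86,0,49.5],[0,0.3,0]]
    - [[-86,0,49.5],[0,0.3,0]]

```text
t: 18.23
tool_pos: [0.5622, 0.0654, 0.0318]
ee_rot: [3.137, -1.051, 1.229]
wrist_force: [-0.5, -0.5, -1.8]
width: 0.0638
finger_force: 45.0
```

arm_command:
  deltas:
    - [[-1,0,0.5],[0,0.3,0]]
    - [[-1,0,0.5],[0,0.3,0]]

```text
t: 18.48
tool_pos: [0.5622, 0.0653, 0.0306]
ee_rot: [3.137, -1.057, 1.229]
wrist_force: [0.1, -0.1, -1.7]
width: 0.0637
finger_force: 45.0
```

arm_command:
  deltas:
    - [[-1,0,0.5],[0,0,0]]
    - [[-1,0,0.5],[0,0,0]]

```text
t: 18.73
tool_pos: [0.5622, 0.0655, 0.0305]
ee_rot: [3.137, -1.059, 1.23]
wrist_force: [-2.6, -1.5, 4.4]
width: 0.0633
finger_force: 45.0
```

arm_command:
  deltas:
    - [[0,0,0],[0,-0.6,0]]
    - [[0,0,0],[0,-0.6,0]]

```text
t: 18.98
tool_pos: [0.5623, 0.0656, 0.0301]
ee_rot: [3.137, -1.047, 1.23]
wrist_force: [-0.9, 0.4, 4.6]
width: 0.0637
finger_force: 45.0
```

arm_command:
  deltas:
    - [[0,0,0],[0,0,0]]
    - [[0,0,0],[0,0,0]]
    - [[0,0,0],[0,0,0]]
    - [[0,0,0],[0,0,0]]
  claw: 94

```text
t: 19.48
tool_pos: [0.5619, 0.0655, 0.0291]
ee_rot: [3.138, -1.046, 1.228]
wrist_force: [0.6, -0.5, -0.5]
width: 0.0935
finger_force: 0.0
```

```bash
python3 - <<'E'
from go import *
s=arm.read_state();print(s["tool_pos"],s["ee_rot"])
Rm=E_("xyz",s["ee_rot"]); print("grasp pt",s["tool_pos"]-Rm.apply([0,0,.019]))
w=shot("wrist")
for n in ("clean_tray","old_tray"):
    for q in regions_of(w,n)[:1]: print(n,q["confidence"],q["centre"],q["mask"].sum())
E
```

```text
[0.56187848 0.06545497 0.02911008] [ 3.13836511 -1.04570914  1.22783025]
grasp pt [0.55629218 0.04999281 0.03863451]
clean_tray 0.6 [282.9, 275.2] 11694
old_tray 0.67 [278.7, 206.0] 4370
```

arm_command:
  deltas:
    - [[0,0,-20],[0,0,0]]
    - [[0,0,-60],[0,0,0]]
    - [[0,0,-110],[0,0,0]]
    - [[0,0,-130],[0,0,0]]
    - [[0,0,-130],[0,0,0]]

```text
t: 20.25
tool_pos: [0.5241, -0.0418, 0.0951]
ee_rot: [3.134, -1.045, 1.229]
wrist_force: [0.5, 0.4, 0.3]
width: 0.0939
finger_force: 0.0
```

```bash
python3 - <<'E'
from go import *
s=arm.read_state();print(s["tool_pos"],s["ee_rot"])
g=plan(556,50,39.5,70,-30,130)
for c in("wrist","top"):
  w=shot(c); save(w,"pics/r_%s.png"%c)
  for n in ("clean_tray","old_tray"):
    for q in regions_of(w,n)[:1]:
        r=rect(w,q["mask"],.07); print(c,n,q["confidence"],q["centre"],q["mask"].sum(),r)
        print(cv2.minAreaRect(np.argwhere(q["mask"])[:,::-1].astype(np.float32)))
E
```

```text
[ 0.52411146 -0.04180796  0.09508892] [ 3.13424516 -1.04498561  1.22934297]
tcp [0.575  0.1022 0.1356] d [111.7  -1.1 111.7] rot [  0.2 -89.9   0.1] ik [(np.float64(0.0), [0.19, 0.39, 1.59, -0.45, 1.47, 0.65])] t 20.25
wrist clean_tray 0.75 [279.4, 212.4] 4865 ((544.3392944335938, 14.76491928100586), (82.2375259399414, 57.84514236450195), 69.91380310058594)
((279.0, 212.5), (77.0, 72.0), 90.0)
wrist old_tray 0.55 [276.5, 167.8] 1192 ((563.2114868164062, 66.38935089111328), (27.59004020690918, 50.48057174682617), 70.2148666381836)
((278.2857360839844, 173.57252502441406), (37.8878173828125, 69.13026428222656), 89.11859893798828)
top clean_tray 0.55 [252.1, 216.0] 323 ((548.58251953125, 34.246971130371094), (34.212440490722656, 63.77971267700195), 71.16492462158203)
((252.65000915527344, 212.55001831054688), (13.597792625427246, 25.298219680786133), 18.434947967529297)
top old_tray 0.58 [243.7, 207.6] 258 ((559.7244262695312, 62.326385498046875), (28.599748611450195, 61.409664154052734), 70.30291748046875)
((241.4510040283203, 208.28285217285156), (11.326298713684082, 24.39873695373535), 19.29004669189453)
```

The pair stands closed on its end, yellow centre at (549,34) and blue at (560,62), which matches the expected 28 mm spacing. Now I swing over the top to regrasp at -30°.

arm_command:
  deltas:
    - [[30,0,-20],[0,-3,0]]
    - [[65,0,-20],[0,-13,0]]
    - [[76,0,-5],[0,-23,0]]
    - [[88,0,10],[0,-33,0]]
    - [[100,0,25],[0,-43,0]]
    - [[112,0,40],[0,-53,0]]
    - [[124,0,55],[0,-63,0]]
    - [[134,0,70],[0,-73,0]]
    - [[130,0,90],[0,-83,0]]
    - [[112,-1,111],[0,-90,0]]

```text
t: 21.8
tool_pos: [0.5751, 0.1058, 0.1359]
ee_rot: [3.137, 0.528, 1.226]
wrist_force: [0.4, -0.3, 0.5]
width: 0.094
finger_force: 0.0
```

arm_command:
  deltas:
    - [[0,0,0],[0,0,0]]
    - [[0,0,0],[0,0,0]]

```text
t: 22.05
tool_pos: [0.5743, 0.1032, 0.1362]
ee_rot: [3.139, 0.524, 1.224]
wrist_force: [0.4, 0.0, 0.3]
width: 0.0939
finger_force: 0.0
```

```bash
python3 - <<'E'
from go import *
s=arm.read_state();print(s["tool_pos"],s["ee_rot"])
g=plan(556,50,39,70,-30,0)
for c in("wrist",):
  w=shot(c)
  for n in ("clean_tray","old_tray"):
    for q in regions_of(w,n)[:1]:
        r=rect(w,q["mask"],.075); print(c,n,q["confidence"],q["centre"],q["mask"].sum(),r)
  print(proj(w,np.array([[.556,.05,.075]])))
E
```

```text
[0.5743189  0.10317609 0.13620087] [3.13928257 0.52392209 1.22422216]
tcp [0.5528 0.0411 0.0225] d [-1.000e-01  5.000e-01  1.313e+02] rot [0.2 0.  0.1] ik [(np.float64(0.0), [0.1, 0.47, 1.72, -0.5, 1.24, 0.68])] t 22.05
wrist clean_tray 0.93 [282.6, 241.3] 1104 ((552.9721069335938, 37.32853698730469), (28.24461555480957, 48.644771575927734), 67.41795349121094)
wrist old_tray 0.8 [276.8, 198.0] 4893 ((570.9375, 89.09375), (82.20433807373047, 56.03791046142578), 72.77772521972656)
[[280.01934436 235.17642228]]
```

arm_command:
  deltas:
    - [[0,0.5,30],[0,0,0]]
    - [[0,0.5,65],[0,0,0]]
    - [[0,0.5,100],[0,0,0]]
    - [[0,0.5,122],[0,0,0]]
    - [[0,0.5,131],[0,0,0]]
    - [[0,0.5,131],[0,0,0]]
    - [[0,0.5,131],[0,0,0]]

```text
t: 23.08
tool_pos: [0.5539, 0.0414, 0.0238]
ee_rot: [3.137, 0.524, 1.223]
wrist_force: [0.2, 0.9, 0.7]
width: 0.0939
finger_force: 0.0
```

arm_command:
  deltas:
    - [[0,0,0],[0,0,0]]
    - [[0,0,0],[0,0,0]]
    - [[0,0,0],[0,0,0]]
    - [[0,0,0],[0,0,0]]
    - [[0,0,0],[0,0,0]]
    - [[0,0,0],[0,0,0]]
  claw: 50
  newtons: 45

```text
t: 23.82
tool_pos: [0.5529, 0.0413, 0.0225]
ee_rot: [3.139, 0.525, 1.224]
wrist_force: [0.6, 0.5, 0.7]
width: 0.0637
finger_force: 45.0
```

```bash
python3 - <<'E'
from go import *
c=plan(556,50,140,70,-30,0)
d=plan(540,5,140,70,60,0,c)
e=plan(540,5,33,70,60,0,d)
w=shot("wrist")
for n in ("clean_tray","old_tray"):
    for q in regions_of(w,n)[:1]: print(n,q["confidence"],q["centre"],q["mask"].sum())
E
```

```text
tcp [0.5528 0.0411 0.1235] d [-50.8   0.1 -87.3] rot [0.2 0.1 0.1] ik [(np.float64(0.0), [0.1, 0.32, 1.7, -0.48, 1.39, 0.6])] t 23.82
tcp [0.5456 0.0205 0.1305] d [-22.4   0.4   4.9] rot [-0. 90.  0.] ik [(np.float64(0.0), [-0.65, 0.23, 2.03, 0.99, 1.45, -0.73])] t 23.82
tcp [0.5456 0.0205 0.0235] d [-92.7   0.   53.5] rot [0. 0. 0.] ik [(np.float64(0.0), [-0.65, 0.47, 2.0, 1.02, 1.34, -0.91])] t 23.82
old_tray 0.78 [278.3, 260.4] 15728
```

arm_command:
  deltas:
    - [[-6,0,-10],[0,0,0]]
    - [[-19,0,-32],[0,0,0]]
    - [[-35,0,-60],[0,0,0]]
    - [[-46,0,-80],[0,0,0]]
    - [[-51,0,-87],[0,0,0]]
    - [[-51,0,-87],[0,0,0]]

```text
t: 24.72
tool_pos: [0.5522, 0.0408, 0.1232]
ee_rot: [3.139, 0.525, 1.224]
wrist_force: [0.0, 0.3, -2.5]
width: 0.0639
finger_force: 45.0
```

arm_command:
  deltas:
    - [[2,0,-2],[0,9,0]]
    - [[4,0,-4],[0,18,0]]
    - [[6,0,-6],[0,27,0]]
    - [[8,0,-8],[0,36,0]]
    - [[10,0,-10],[0,45,0]]
    - [[12,0,-12],[0,54,0]]
    - [[14,0,-14],[0,63,0]]
    - [[16,0,-16],[0,72,0]]
    - [[18,0,-18],[0,81,0]]
    - [[19,0,-19],[0,90,0]]

```text
t: 25.98
tool_pos: [0.5604, 0.065, 0.1291]
ee_rot: [3.14, -1.049, 1.226]
wrist_force: [0.5, 0.3, -4.3]
width: 0.0638
finger_force: 45.0
```

arm_command:
  deltas:
    - [[0,0,0],[0,0,0]]
    - [[0,0,0],[0,0,0]]

```text
t: 26.22
tool_pos: [0.5611, 0.0653, 0.1299]
ee_rot: [3.139, -1.043, 1.228]
wrist_force: [-0.1, 0.4, -2.1]
width: 0.0637
finger_force: 45.0
```

```bash
python3 - <<'E'
from go import *
e=plan(556,50,34,70,60,0)
w=shot("wrist")
for n in ("clean_tray","old_tray"):
    for q in regions_of(w,n)[:1]: print(n,q["confidence"],q["centre"],q["mask"].sum())
E
```

```text
tcp [0.5616 0.0655 0.0245] d [-90.9   0.4  53.3] rot [-0.2  0.2  0.2] ik [(np.float64(0.0), [-0.55, 0.46, 2.0, 1.08, 1.29, -0.88])] t 26.23
old_tray 0.9 [279.7, 259.3] 15583
```

arm_command:
  deltas:
    - [[-15,0,9],[0,0,0]]
    - [[-40,0,23],[0,0,0]]
    - [[-65,0,38],[0,0,0]]
    - [[-80,0,47],[0,0,0]]
    - [[-88,0,51],[0,0,0]]
    - [[-91,0,53],[0,0,0]]
    - [[-91,0,53],[0,0,0]]

```text
t: 27.25
tool_pos: [0.5617, 0.0653, 0.025]
ee_rot: [3.137, -1.046, 1.229]
wrist_force: [0.0, 0.2, -2.3]
width: 0.0634
finger_force: 45.0
```

arm_command:
  deltas:
    - [[-1.3,0,0.7],[0,0,0]]
    - [[-1.3,0,0.7],[0,0,0]]

```text
t: 27.5
tool_pos: [0.5616, 0.0652, 0.0237]
ee_rot: [3.136, -1.046, 1.23]
wrist_force: [-0.5, 0.6, -1.9]
width: 0.0635
finger_force: 45.0
```

arm_command:
  deltas:
    - [[-1,0,0.5],[0,0,0]]
    - [[-1,0,0.5],[0,0,0]]

```text
t: 27.75
tool_pos: [0.5617, 0.0652, 0.0232]
ee_rot: [3.137, -1.048, 1.23]
wrist_force: [-2.4, -1.8, 5.2]
width: 0.0638
finger_force: 45.0
```

Contact. Releasing, backing off and checking.

arm_command:
  deltas:
    - [[0,0,0],[0,0,0]]
    - [[0,0,0],[0,0,0]]
    - [[0,0,0],[0,0,0]]
    - [[0,0,0],[0,0,0]]
    - [[0,0,0],[0,0,0]]
  claw: 94

```text
t: 28.38
tool_pos: [0.5613, 0.0653, 0.0222]
ee_rot: [3.138, -1.046, 1.228]
wrist_force: [-0.6, -0.2, -0.1]
width: 0.094
finger_force: 0.0
```

arm_command:
  deltas:
    - [[0,0,-20],[0,0,0]]
    - [[0,0,-60],[0,0,0]]
    - [[0,0,-110],[0,0,0]]
    - [[0,0,-130],[0,0,0]]
    - [[0,0,-130],[0,0,0]]
    - [[0,0,-130],[0,0,0]]

```text
t: 29.12
tool_pos: [0.5226, -0.0394, 0.0867]
ee_rot: [3.141, -1.047, 1.226]
wrist_force: [0.5, 0.7, -1.6]
width: 0.0939
finger_force: 0.0
```

```bash
python3 - <<'E'
from go import *
for c in("wrist","top","scene"):
  w=shot(c); save(w,"pics/f_%s.png"%c)
  for n in ("clean_tray","old_tray","stopper0_mid","mat","jar","dish"):
    for q in regions_of(w,n)[:1]:
        print(c,n,round(q["confidence"],2),q["centre"],q["mask"].sum(), fit(w,q["mask"],.556,.05,np.radians(70),.031,n=="clean_tray") if "tray" in n else onz(w,q["centre"],.02).round(3))
E
```

```text
wrist clean_tray 0.63 [281.5, 240.1] 1246 (array([555.9 ,  47.82,  69.82]), np.float64(2.776))
wrist old_tray 0.69 [277.5, 199.4] 4953 (array([556.57,  48.32,  69.92]), np.float64(0.043))
wrist stopper0_mid 0.3 [282.6, 196.8] 4892 [0.565 0.068 0.02 ]
wrist mat 0.76 [307.0, 272.7] 37735 [ 0.553 -0.021  0.02 ]
wrist jar 0.21 [281.5, 244.0] 1221 [0.544 0.014 0.02 ]
wrist dish 0.97 [117.4, 168.4] 2618 [0.395 0.183 0.02 ]
top old_tray 0.58 [247.7, 210.6] 574 (array([555.26,  49.53,  71.45]), np.float64(0.122))
top mat 0.98 [269.2, 209.4] 8233 [ 0.56  -0.007  0.02 ]
top jar 0.84 [389.6, 213.7] 487 [ 0.544 -0.326  0.02 ]
top dish 0.73 [189.8, 276.6] 951 [0.388 0.202 0.02 ]
scene clean_tray 0.54 [301.9, 216.2] 172 (array([556.3 ,  48.09,  71.71]), np.float64(1.334))
scene old_tray 0.82 [304.6, 206.7] 361 (array([550.53,  52.13,  67.66]), np.float64(0.129))
scene stopper0_mid 0.3 [309.3, 166.6] 373 [0.369 0.219 0.02 ]
scene mat 0.85 [290.6, 226.8] 3644 [ 0.581 -0.023  0.02 ]
scene jar 0.82 [200.4, 253.3] 677 [ 0.514 -0.315  0.02 ]
scene dish 0.84 [310.7, 170.6] 369 [0.39  0.208 0.02 ]
```

```bash
python3 -c "
from h import *
print(workorder.job_done())"
```

```text
the job is handed in; nothing more can be done
None
```

The job is handed in at about 29 s of the 64 s: the closed pair rests flat on the mat, yellow underneath and blue upside down on it, with no sign in the final camera fits of a spill or a moved jar or dish; the judge's verdict was not shown.

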